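# Lock the vanity ledge and sort the canisters by weight

## Robot

A 6-joint arm with a two-finger parallel gripper is mounted at the origin on the work surface. World frame = base frame: x ahead of the robot, y to its left, z up, the work surface at z = 0. Lengths are in m, angles in rad, forces in N, time in s.
With the tool pointing down it reaches from about 0.35 to 0.975 m from the base axis. Payload 4.9 kg.
Tool frame: the origin (TCP) lies at the very end of the fingers, on their centre line; the grasp point (between the pads) lies 19 mm behind it; z points along the fingers, y is the line along which they close (so a half turn about z gives the same grasp; the last joint's range is limited). The gripper opens to 85 mm and grips with 20 to 120 N. Pads are 22 mm wide; open, the fingers measure 114 mm over their backs; the gripper's body (76 mm by 85 mm) begins 54 mm behind the grasp point. The pads swing forward as they close: fully open they stand 13 mm farther back than shut.
Start: joints at [1.01, 0.053, 1.613, -0, 1.476, -0.119], TCP at [0.267, 0.565, 0.231] pointing down, gripper open.
Joint ranges: [-3.01, 3.01], [-1.01, 2.22], [0.06, 2.58], [-1.02, 4.17], [0.09, 2.62], [-3.14, 3.14]. Speed limits (rad/s): [2.57, 2.57, 3.14, 3.14, 3.14, 3.14].

## Interface

Orientations are given as a unit quaternion [w, x, y, z].
In Python, from plant import manip gives the robot as it stands.
- The arm moves only by the tool send_rows, never from a script. Its argument "increments" is a list of rows, each an object of numbers: "claw": the closure, from -1 (fully open) to 1 (shut); "dx", "dy", "dz": the shift along the tool's x, y, z in units of 0.5 m (1.0 is 0.5 m); "yaw": the turn about the tool's z in units of 1.5 rad (1.0 is 1.5 rad). A call has 1 to 20 rows; each row is the pose to reach, as a shift and turn from the pose commanded when the call began, along the tool's axes at that moment; what a row does not reach only later rows make up. A row lasts 1/8 s, in which the tool goes at most 62.5 mm and 10.7 degrees, less where a joint would pass 70% of its speed; a pose out of reach is approached as far as the arm can. A call with a number of a shift or a turn outside -1 to 1 is refused whole. A call with a gripper value outside its range is refused whole. The fingers move at their own pace and stop on an object; the grip force is fixed at half the most. Time passes only in rows, so rows that repeat a pose let the fingers close. It gives the time, the measured TCP pose, the force, the opening and the grip force at its end, in the units of the state.
- manip.state(): the state, without advancing time (a new reading comes with each control period).
- manip.grab_frame(name): name is "scene" or "top" or "wrist"; returns the picture (400x640x3 uint8, red, green, blue); there is no depth.
- manip.camera_params(name): a dict with "camera_matrix" (3x3 intrinsics, pixels), "extrinsics" (4x4, takes a point from world to camera coordinates); the wrist camera has in their place "tool_from_camera" (4x4, takes a point from camera to tool coordinates, whose origin is the TCP and whose axes are the flange's). Camera axes: x right, y down, z forward; pixel columns grow to the right and rows downward; lengths in m; the calibration is good to about 2 mm. A picture is of the moment at which its call begins: read the wrist's pose just before it. camera_params takes no time and is no camera call.
- manip.job_done(): hands the job in; it is judged then, once.
The state is a dict: "time": time; "joint_pos": joint angles; "joint_vel": joint speeds; "joint_efforts": joint torques, N m; "tool_pos": TCP position; "tool_rot": TCP orientation; "contact_force": force on the tool from outside, world axes, zero at the start; "ft_torque": the same for the moment, N m; "gripper_width": opening from 0.0 (shut) to 1.0 (fully open); "grasp_force": force on a finger pad.
Only numpy, scipy, OpenCV 4.12 (cv2) and the standard library are available. Lean on these libraries where they do the work, as an engineer would, in place of code of your own. Each camera call takes 0.05 s, during which the arm holds its last target. There are 200 camera calls.

## Task

Lock the ledge stand by pressing its lever down until it stays down by itself, and only then sort the look-alike canisters of bath salts by feeling their weight: those heavier than 280 g stand upright on the narrow ledge, lighter ones stand upright in the refill tray on the counter (within 30 g of the limit either place will do). Put away every canister and leave the other things on the counter where they are.

Things in the scene. Friction and masses are not known exactly. Their poses are not given: they have to be found in the camera images.
- canister_1: white stoneware canister of bath salts with a flat wooden lid, closed and opaque: a plain cylinder 58 mm in diameter and 70 mm tall, standing upright; origin at the centre of its underside, z up. All canisters look the same; each weighs between 120 and 440 g, depending on how full it is. Four or five of the six are present.
- canister_2: white stoneware canister of bath salts with a flat wooden lid, closed and opaque: a plain cylinder 58 mm in diameter and 70 mm tall, standing upright; origin at the centre of its underside, z up. All canisters look the same; each weighs between 120 and 440 g, depending on how full it is. Four or five of the six are present.
- canister_3: white stoneware canister of bath salts with a flat wooden lid, closed and opaque: a plain cylinder 58 mm in diameter and 70 mm tall, standing upright; origin at the centre of its underside, z up. All canisters look the same; each weighs between 120 and 440 g, depending on how full it is. Four or five of the six are present.
- canister_4: white stoneware canister of bath salts with a flat wooden lid, closed and opaque: a plain cylinder 58 mm in diameter and 70 mm tall, standing upright; origin at the centre of its underside, z up. All canisters look the same; each weighs between 120 and 440 g, depending on how full it is. Four or five of the six are present.
- canister_5: white stoneware canister of bath salts with a flat wooden lid, closed and opaque: a plain cylinder 58 mm in diameter and 70 mm tall, standing upright; origin at the centre of its underside, z up. All canisters look the same; each weighs between 120 and 440 g, depending on how full it is. Four or five of the six are present.
- canister_6: white stoneware canister of bath salts with a flat wooden lid, closed and opaque: a plain cylinder 58 mm in diameter and 70 mm tall, standing upright; origin at the centre of its underside, z up. All canisters look the same; each weighs between 120 and 440 g, depending on how full it is. Four or five of the six are present.
- bar: narrow wooden ledge on top of the fixed ledge stand: a level bar 330 mm long (its y axis), 40 mm wide (its x axis), 12 mm thick; origin at the centre of its TOP face, 90 mm above the counter. Narrower than the canisters, which overhang it by 9 mm on each side; five fit side by side at 66 mm pitch.
- stand: steel stand that carries the bar on two 18 mm posts; it does not move. Base plate 400 mm (y) by 80 mm (x), 12 mm thick; origin at the centre of its underside, axes parallel to the bar's; the bar's centre is 30 mm toward +y of it.
- lever_pad (a point): centre of the top of the 30 mm square pad on the free end of the stand's grey lock lever, which is at the -y end of the stand, 210 mm from the bar's centre, its free end toward the bar's -x. Raised, the lever slopes up at 0.52 rad, pad top about 83 mm above the counter; locked, it is about level, pad top about 46 mm above the counter and some 12 mm farther toward -x.
- lever (a joint): angle of the 85 mm lock lever about a pin along the stand's y axis, at x 20, y -180, z 42 mm in the stand's frame: 0 = raised (unlocked), 0.55 rad = fully down (locked). Pressed at the pad it resists with about 6 N at first, less and less until 0.36 rad, where it snaps over and holds itself down; let go before that, it springs up again.
- tray: shallow open wooden refill tray, 345 mm long (its y axis) by 96 mm wide (its x axis), 18 mm tall, walls and floor 5 mm thick (inner floor 5 mm above the counter, inside 335 by 86 mm); 0.7 kg, loose on the counter; origin at the centre of its underside. Five canisters fit in one row at 66 mm pitch.
- pump: bystander, leave alone: white bottle 60 mm in diameter, 150 mm tall; origin at the centre of its underside
- brush_mug: bystander, leave alone: blue mug 76 mm across, 100 mm tall, handle to its +y; origin at the centre of its underside
- soap_dish: bystander, leave alone: white dish 80 x 120 mm with a yellow bar of soap, 40 mm tall in all; origin at the centre of its underside
- nail_brush: bystander, leave alone: wooden nail brush 90 x 35 mm, 28 mm tall; origin at the centre of its underside
- scent: bystander, leave alone: small amber bottle 40 mm in diameter, 90 mm tall; origin at the centre of its underside
- tub: bystander, leave alone: grey tub 72 mm in diameter, 50 mm tall; origin at the centre of its underside
- comb: bystander, leave alone: black comb, 160 x 32 mm, 5 mm thick; origin at the centre of its underside
Mind the look-alikes: they are no part of the job. What is shaped like the canister_3 but turquoise is not meant.

How it is judged:
By the outcome, as a careful person would: the job done as asked, in the order asked, and still so for the second after the job is handed in, with the robot touching nothing.
Of canister_1, canister_2, canister_3, canister_4, canister_5, canister_6 only 4 to 5 are there at a start; the rules pass over those that are not, and their reading is None.
At some moment in a run one of tray may be knocked a few centimetres aside while the robot is not near it.
Once in a run the grip may slacken for a moment while it holds something.
It also fails if it takes over 208 s, if anything falls off the work surface, if the arm or the gripper's body presses on something with over 40 N, if the wrist force passes 120 N, or if a joint passes its speed limit or range.

## Working session

There is one attempt and no reset: what is moved stays moved. The work goes in short steps, Python scripts to look and compute and a tool call to move; the robot and the scene stay as the last step left them, time stands still between calls to the robot, and variables do not carry over. Pictures are saved under pics/ and viewed, at most 14 in all, crops included, and the job is handed in when it is done.

Besides the shell and the picture viewer there is one more tool, called after "Call:" by a JSON object that holds its "api" and its "payload". send_rows: Moves the arm, as the interface text tells. Shifts and turns lie within -1 to 1; 1 stands for 0.5 m of shift or 1.5 rad of turn. Its arguments: {"type":"object","properties":{"increments":{"type":"array","items":{"type":"object","properties":{"claw":{"type":"number"},"dx":{"type":"number"},"dy":{"type":"number"},"dz":{"type":"number"},"yaw":{"type":"number"}}}}},"required":["increments"]}

```bash
mkdir -p pics; ls; python3 - <<'E'
from plant import manip
import cv2,numpy as np
for n in("top","scene"):
    im=manip.grab_frame(n); cv2.imwrite(f"pics/{n}0.png",cv2.cvtColor(im,cv2.COLOR_RGB2BGR))
    p=manip.camera_params(n); print(n,np.round(p["camera_matrix"],1).tolist(),np.round(p["extrinsics"],3).tolist())
print(np.round(manip.camera_params("wrist")["tool_from_camera"],3).tolist())
print(manip.state())
E
```

```text
pics
top [[443.0, 0.0, 321.5], [0.0, 443.0, 203.2], [0.0, 0.0, 1.0]] [[0.02, -1.0, 0.005, -0.013], [-0.997, -0.021, -0.079, 0.55], [0.08, -0.003, -0.997, 1.627], [0.0, 0.0, 0.0, 1.0]]
scene [[411.5, 0.0, 321.8], [0.0, 411.5, 200.5], [0.0, 0.0, 1.0]] [[0.731, 0.682, -0.006, -0.399], [0.462, -0.501, -0.731, -0.185], [-0.502, 0.532, -0.682, 1.802], [0.0, 0.0, 0.0, 1.0]]
[[-0.0, -0.948, -0.318, 0.082], [1.0, -0.0, -0.0, -0.0], [0.0, -0.318, 0.948, -0.142], [0.0, 0.0, 0.0, 1.0]]
{'time': 0.1, 'joint_pos': array([ 1.00999822e+00,  5.32779711e-02,  1.61418516e+00,  2.01782802e-05,
        1.47601581e+00, -1.18974776e-01]), 'joint_vel': array([-0.0010147 ,  0.00065405, -0.00205827, -0.00074214, -0.00063425,
       -0.00033326]), 'joint_efforts': array([-1.07446019e-04, -3.94896305e+01, -3.71367288e+01, -9.63279172e-05,
        3.85188177e-03, -8.30983964e-06]), 'tool_pos': array([0.26691273, 0.56449874, 0.23017694]), 'tool_rot': array([-3.23893113e-04,  2.19120066e-01,  9.75697446e-01, -8.85839066e-04]), 'contact_force': array([-0.27410956,  0.29082558,  0.36371471]), 'ft_torque': array([ 0.02861111,  0.01319596, -0.05193207]), 'grasp_force': 0.0, 'gripper_width': 1.0017560987100598}
```

View pics/top0.png

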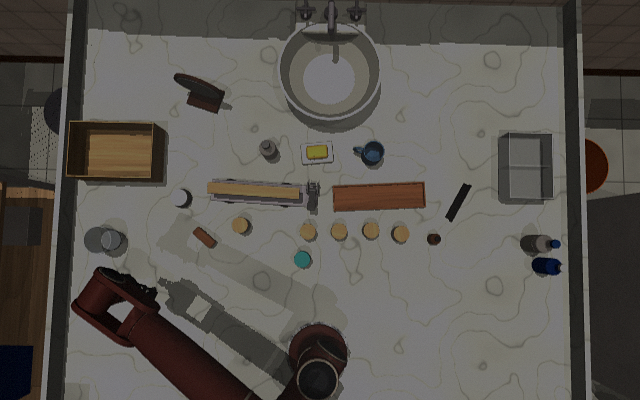

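View pics/scene0.png

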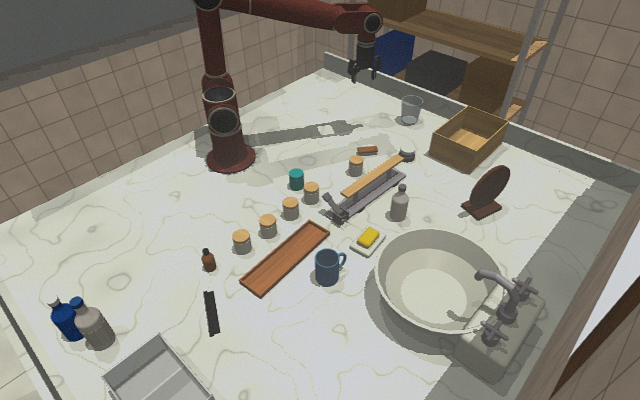

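The top picture shows five wooden-lidded canisters at (241,226), (308,231), (339,231), (371,230) and (400,233). The turquoise one at (302,259) is the look-alike and stays put. The bar is around (253,190), the lever around (313,190) and the tray around (379,196). In the scene view the canisters are at (356,165), (311,192), (290,208), (267,225) and (241,241).

```bash
cat > h.py <<'E'
from plant import manip
import cv2, numpy as np
from scipy.spatial.transform import Rotation as R
def grab(n, name=None):
    s=manip.state(); im=cv2.cvtColor(manip.grab_frame(n),cv2.COLOR_RGB2BGR)
    if name: cv2.imwrite(f"pics/{name}.png",im)
    p=manip.camera_params(n); K=np.array(p["camera_matrix"])
    if n=="wrist":
        q=s["tool_rot"]; T=np.eye(4); T[:3,:3]=R.from_quat([q[1],q[2],q[3],q[0]]).as_matrix(); T[:3,3]=s["tool_pos"]
        E=np.linalg.inv(T@np.array(p["tool_from_camera"]))
    else: E=np.array(p["extrinsics"])
    return im,K,E
def ray(K,E,uv):
    d=E[:3,:3].T@(np.linalg.inv(K)@[uv[0],uv[1],1.]); return -E[:3,:3].T@E[:3,3], d/np.linalg.norm(d)
def plane(K,E,uv,z):
    o,d=ray(K,E,uv); return o+d*(z-o[2])/d[2]
def tri(c1,uv1,c2,uv2):
    o1,d1=ray(*c1,uv1); o2,d2=ray(*c2,uv2)
    t=np.linalg.lstsq(np.c_[d1,-d2],o2-o1,rcond=None)[0]; a=o1+t[0]*d1; b=o2+t[1]*d2
    return (a+b)/2, np.linalg.norm(a-b)
def proj(K,E,P):
    p=K@(E[:3,:3]@P+E[:3,3]); return p[:2]/p[2]
def blobs(im,lo,hi,amin,amax):
    m=cv2.inRange(cv2.cvtColor(im,cv2.COLOR_BGR2HSV),np.array(lo),np.array(hi))
    m=cv2.morphologyEx(m,cv2.MORPH_OPEN,np.ones((2,2)))
    n,l,st,c=cv2.connectedComponentsWithStats(m)
    return [(c[i],st[i],(l==i).astype(np.uint8)) for i in range(1,n) if amin<=st[i][4]<=amax]
E
python3 - <<'E'
from h import *
np.set_printoptions(suppress=True,precision=4)
t=cv2.imread("pics/top0.png"); s=cv2.imread("pics/scene0.png")
C={n:(np.array(manip.camera_params(n)["camera_matrix"]),np.array(manip.camera_params(n)["extrinsics"])) for n in("top","scene")}
for n,im in(("top",t),("scene",s)):
    h=cv2.cvtColor(im,cv2.COLOR_BGR2HSV)
    for uv in {"top":[(241,226),(371,230),(250,190),(379,196),(204,238)],"scene":[(356,160),(267,220),(380,175),(285,258)]}[n]: print(n,uv,h[uv[1],uv[0]])
    for c,st,m in blobs(im,(8,80,90),(25,255,255),60,4000): 
        print(n,c,st, cv2.minAreaRect(cv2.findNonZero(m)), plane(*C[n],c,.07) )
a=cv2.resize(t[170:275,195:445],None,fx=3.2,fy=3.2,interpolation=cv2.INTER_CUBIC)
b=cv2.resize(s[145:255,215:415],None,fx=4,fy=4,interpolation=cv2.INTER_CUBIC)[:, :800]
cv2.imwrite("pics/ct.png",a);cv2.imwrite("pics/cs.png",b)
E
```

```text
top (241, 226) [ 19 117 122]
top (371, 230) [ 19 117 118]
top (250, 190) [ 20 114 116]
top (379, 196) [ 11 152  89]
top (204, 238) [ 11 154  78]
top [120.5805 156.0952] [  89  136   65   43 2541] ((120.97847747802734, 156.5976104736328), (63.49760055541992, 42.050743103027344), 1.123302698135376) [0.7031 0.7319 0.07  ]
top [253.93   191.0781] [208 183  93  17 986] ((253.892333984375, 191.06155395507812), (91.85079193115234, 10.733124732971191), 3.945185899734497) [0.5854 0.2433 0.07  ]
top [375.4754 194.2571] [ 334  186   90   21 1241] ((378.2832336425781, 194.747802734375), (17.361459732055664, 89.8671646118164), 86.18592071533203) [ 0.583  -0.1968  0.07  ]
top [ 30.3675 193.716 ] [  7 189  49  11 419] ((31.07640266418457, 193.63148498535156), (48.03952407836914, 9.640145301818848), 1.847610354423523) [0.559  1.0488 0.07  ]
top [240.2969 225.599 ] [233 218  16  16 192] ((240.30001831054688, 225.60003662109375), (14.758047103881836, 15.205260276794434), 63.43495178222656) [0.4597 0.2882 0.07  ]
top [308.4021 232.232 ] [301 225  16  16 194] ((308.5000305175781, 232.00003051757812), (1
[... 1865 characters left out ...]
0.4586 -0.0692  0.07  ]
scene [268.1882 221.0647] [261 215  16  13 170] ((268.5, 221.0), (12.0, 15.0), 90.0) [ 0.4646 -0.1844  0.07  ]
scene [283.9408 259.7347] [ 240  225   91   72 2179] ((286.23529052734375, 257.94122314453125), (26.89937400817871, 100.22187042236328), 49.39870071411133) [ 0.6288 -0.2638  0.07  ]
scene [241.4368 236.6737] [233 230  17  14 190] ((241.0, 236.5), (13.0, 16.0), 90.0) [ 0.4535 -0.2931  0.07  ]
scene [368.6457 241.3228] [359 233  21  16 127] ((369.2500305175781, 238.25003051757812), (13.435027122497559, 21.21320343017578), 45.0) [ 0.7771 -0.022   0.07  ]
scene [208.4737 258.5263] [203 254  11   9  76] ((208.0, 258.0), (8.0, 10.0), 90.0) [ 0.4497 -0.4228  0.07  ]
```

View pics/cs.png

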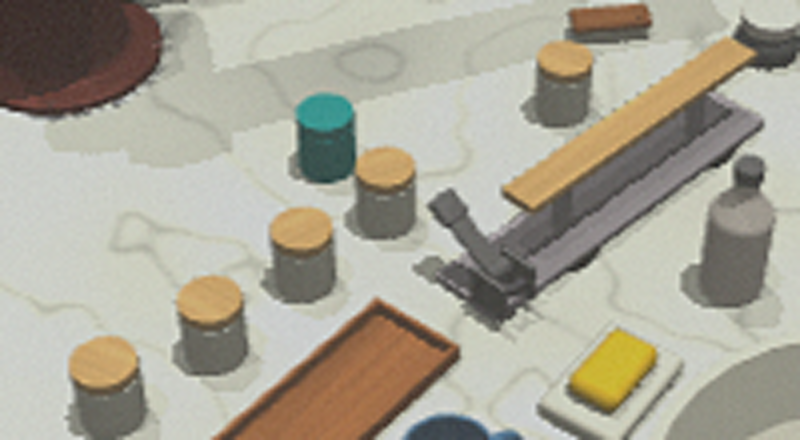

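View pics/ct.png

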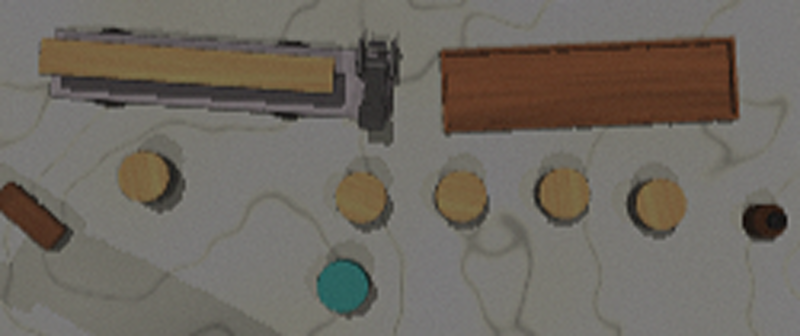

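The crops confirm five wooden-lidded canisters and one turquoise look-alike, which I'll leave alone. The lever's raised pad is near top pixel (314,212), on the robot's side. The top and scene rays disagree by about 14 mm in x, so I'll check with the wrist camera. First move: over the middle, tool x turned to world +y.

Call:
{"api": "send_rows", "payload": {"increments": [{"dx": -0.82,"dy": -0.64,"dz": -0.38,"yaw": 0.753,"claw": -1},{"dx": -0.82,"dy": -0.64,"dz": -0.38,"yaw": 0.753,"claw": -1},{"dx": -0.82,"dy": -0.64,"dz": -0.38,"yaw": 0.753,"claw": -1},{"dx": -0.82,"dy": -0.64,"dz": -0.38,"yaw": 0.753,"claw": -1},{"dx": -0.82,"dy": -0.64,"dz": -0.38,"yaw": 0.753,"claw": -1},{"dx": -0.82,"dy": -0.64,"dz": -0.38,"yaw": 0.753,"claw": -1},{"dx": -0.82,"dy": -0.64,"dz": -0.38,"yaw": 0.753,"claw": -1},{"dx": -0.82,"dy": -0.64,"dz": -0.38,"yaw": 0.753,"claw": -1},{"dx": -0.82,"dy": -0.64,"dz": -0.38,"yaw": 0.753,"claw": -1},{"dx": -0.82,"dy": -0.64,"dz": -0.38,"yaw": 0.753,"claw": -1},{"dx": -0.82,"dy": -0.64,"dz": -0.38,"yaw": 0.753,"claw": -1},{"dx": -0.82,"dy": -0.64,"dz": -0.38,"yaw": 0.753,"claw": -1},{"dx": -0.82,"dy": -0.64,"dz": -0.38,"yaw": 0.753,"claw": -1},{"dx": -0.82,"dy": -0.64,"dz": -0.38,"yaw": 0.753,"claw": -1}]}}

```text
time: 1.85
tool_pos: [0.5007, 0.1011, 0.4211]
tool_rot: [-0.0, 0.707, 0.707, -0.0]
contact_force: [0.2, -0.9, 0.1]
gripper_width: 1.003
grasp_force: 0.0
```

```bash
python3 - <<'E'
from h import *
np.set_printoptions(suppress=True,precision=4)
im,K,E=grab("wrist","w1"); np.savez("w1.npz",K=K,E=E); print(K)
s=manip.state(); print(s["time"],s["tool_pos"],s["tool_rot"],s["joint_pos"])
E
```

```text
[[341.5527   0.     326.8146]
 [  0.     341.5527 198.8147]
 [  0.       0.       1.    ]]
1.9 [0.5008 0.101  0.4212] [-0.0001  0.7069  0.7073 -0.    ] [ 0.0532 -0.2604  1.5934  0.      1.8087  0.0526]
```

View pics/w1.png

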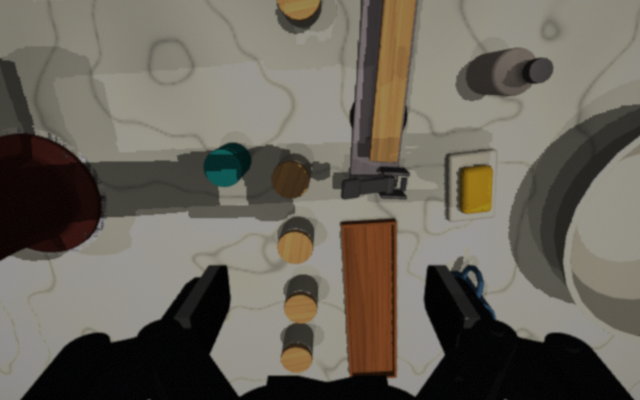

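The wrist view shows lids at (298,5), (291,178) in shadow, (296,247), (300,308) and (297,357). The lever pad is near (352,187), the tray runs (342–396, 220–377), and the bar is at the upper right. Next, a second wrist position to triangulate.

Call:
{"api": "send_rows", "payload": {"increments": [{"dx": 0.12,"dy": 0,"dz": 0},{"dx": 0.24,"dy": 0,"dz": 0},{"dx": 0.24,"dy": 0,"dz": 0},{"dx": 0.24,"dy": 0,"dz": 0},{"dx": 0.24,"dy": 0,"dz": 0}]}}

```text
invalid input
```

```bash
python3 - <<'E'
from h import *
np.set_printoptions(suppress=True,precision=4)
im,K,E=grab("wrist","w2"); np.savez("w2.npz",K=K,E=E)
im1=cv2.imread("pics/w1.png"); E1=np.load("w1.npz")["E"]
print(manip.state()["tool_pos"])
A=blobs(im1,(5,90,35),(25,255,255),150,9000);B=blobs(im,(5,90,35),(25,255,255),150,9000)
for n,L,EE in(("w1",A,E1),("w2",B,E)):
    for c,st,m in L: print(n,c,st,cv2.minAreaRect(cv2.findNonZero(m)),plane(K,EE,c,.07))
for a in A:
    for b in B:
        P,g=tri((K,E1),a[0],(K,E),b[0])
        if g<.008 and 0<P[2]<.12: print("pair",a[0],b[0],P,g)
# lever dark mask in w1/w2
cv2.imwrite("pics/lev.png",np.hstack([cv2.resize(im1[150:225,320:430],None,fx=3.6,fy=3.6,interpolation=cv2.INTER_CUBIC),cv2.resize(im[210:285,320:430],None,fx=3.6,fy=3.6,interpolation=cv2.INTER_CUBIC)]))
E
```

```text
[0.5009 0.1008 0.4212]
w1 [299.5889   8.8735] [278   0  44  22 759] ((299.5, 10.5), (21.0, 43.0), 90.0) [0.465  0.2745 0.07  ]
w1 [392.1199  79.073 ] [ 370    0   47  163 5080] ((392.80328369140625, 80.6639404296875), (32.86447525024414, 164.8656005859375), 5.19442892074585) [0.589  0.1895 0.07  ]
w1 [291.2062 179.944 ] [ 273  161   38   38 1125] ((291.5, 179.5), (37.0, 37.0), 90.0) [0.4468 0.047  0.07  ]
w1 [476.7508 189.7268] [ 461  166   33   49 1497] ((477.0, 190.0), (48.0, 32.0), 90.0) [0.7265 0.0319 0.07  ]
w1 [371.5705 296.1093] [ 342  220   56  159 7998] ((369.5, 299.0), (158.0, 55.0), 90.0) [ 0.5757 -0.1557  0.07  ]
w1 [295.8603 247.4128] [279 231  35  34 952] ((296.0, 247.5), (33.0, 34.0), 90.0) [ 0.4506 -0.0649  0.07  ]
w1 [301.2681 308.3841] [285 293  33  32 828] ((301.0, 308.5), (31.0, 32.0), 90.0) [ 0.4566 -0.1803  0.07  ]
w1 [297.2174 358.5736] [282 345  31  29 713] ((297.0, 359.0), (28.0, 30.0), 90.0) [ 0.4468 -0.2877  0.07  ]
w2 [299.4343   8.7995] [278   0  44  22 753] ((299.5, 10.5), (21.0, 43.0), 90.0) [0.465  0.2744 0.07  ]
w2 [391.9736  79.0717] [ 370    0   47 
[... 182 characters left out ...]
9] ((291.5, 179.5), (37.0, 37.0), 90.0) [0.4468 0.0468 0.07  ]
w2 [476.6983 189.5975] [ 461  166   33   49 1498] ((477.0, 190.0), (48.0, 32.0), 90.0) [0.7265 0.0319 0.07  ]
w2 [371.5603 295.9265] [ 342  220   56  159 8014] ((369.5, 299.0), (158.0, 55.0), 90.0) [ 0.5757 -0.1555  0.07  ]
w2 [295.8048 247.3012] [279 231  35  34 953] ((296.0, 247.5), (33.0, 34.0), 90.0) [ 0.4506 -0.0648  0.07  ]
w2 [301.3126 308.2156] [285 293  33  32 835] ((301.0, 308.5), (31.0, 32.0), 90.0) [ 0.4568 -0.1801  0.07  ]
w2 [297.2224 358.4545] [282 344  31  29 715] ((297.0, 358.0), (28.0, 30.0), 90.0) [ 0.4468 -0.2876  0.07  ]
pair [299.5889   8.8735] [299.4343   8.7995] [0.4666 0.2704 0.092 ] 4.573968842828305e-05
```

View pics/lev.png

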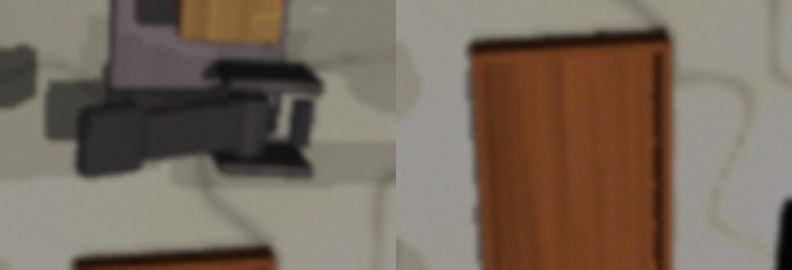

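Every row needs the claw value, so that move was refused. The crop shows the pad about (77–140, 100–178), i.e. its centre at about (350,188) in w1.

Call:
{"api": "send_rows", "payload": {"increments": [{"dx": 0.12,"dy": 0,"dz": 0,"yaw": 0,"claw": -1},{"dx": 0.24,"dy": 0,"dz": 0,"yaw": 0,"claw": -1},{"dx": 0.24,"dy": 0,"dz": 0,"yaw": 0,"claw": -1},{"dx": 0.24,"dy": 0,"dz": 0,"yaw": 0,"claw": -1},{"dx": 0.24,"dy": 0,"dz": 0,"yaw": 0,"claw": -1}]}}

```text
time: 2.58
tool_pos: [0.5013, 0.2194, 0.4215]
tool_rot: [0.0, 0.708, 0.706, 0.0]
contact_force: [0.2, -0.8, -0.1]
gripper_width: 0.998
grasp_force: 0.0
```

```bash
python3 - <<'E'
from h import *
np.set_printoptions(suppress=True,precision=4)
im,K,E=grab("wrist","w2"); np.savez("w2.npz",K=K,E=E)
im1=cv2.imread("pics/w1.png"); E1=np.load("w1.npz")["E"]
print(manip.state()["tool_pos"])
A=blobs(im1,(5,90,35),(25,255,255),150,9000);B=blobs(im,(5,90,35),(25,255,255),150,9000)
for n,L,EE in(("w2",B,E),):
    for c,st,m in L: print(n,c,st,plane(K,EE,c,.07))
for a in A:
    for b in B:
        P,g=tri((K,E1),a[0],(K,E),b[0])
        if g<.008 and 0<P[2]<.12: print("pair",a[0],b[0],P,g)
# bar: end edge midpoints / corners
for n,L,EE in(("w1",A,E1),("w2",B,E)):
    for c,st,m in L:
        if st[3]>120:
            q=cv2.approxPolyDP(cv2.convexHull(cv2.findNonZero(m)),6,True)[:,0].astype(float)
            for z in((.09,) if c[0]>380 else (.018,)): print(n,"quad",z,[(u.tolist(),np.round(plane(K,EE,u,z)[:2],4).tolist()) for u in q])
# lever template location in w2 from w1
P=plane(K,E1,(350,188),.083); u=proj(K,E,P); print("pad guess",P,u)
u=u.astype(int); cv2.imwrite("pics/lev2.png",cv2.resize(im[max(0,u[1]-40):u[1]+40,u[0]-40:u[0]+90],None,fx=6,fy=6,interpolation=cv2.INTER_CUBIC)); print(u)
E
```

```text
[0.5013 0.2193 0.4215]
w2 [255.8623   8.1357] [240   0  34  22 501] [0.4102 0.3938 0.07  ]
w2 [391.8727 115.3042] [ 367    0   53  241 7245] [0.5926 0.2593 0.07  ]
w2 [610.8129   4.4854] [602   0  19  12 171] [0.8646 0.3969 0.07  ]
w2 [300.5726  92.4295] [ 281   71   41   44 1411] [0.4648 0.2904 0.07  ]
w2 [466.9652 254.5692] [ 452  233   31   44 1207] [0.7266 0.04   0.07  ]
w2 [293.5846 250.4704] [276 234  36  34 946] [0.4471 0.0479 0.07  ]
w2 [368.7522 328.5874] [ 341  278   53  110 4847] [ 0.5735 -0.1043  0.07  ]
w2 [297.8897 309.163 ] [282 294  33  31 816] [ 0.4507 -0.0638  0.07  ]
w2 [303.1392 363.1132] [288 349  31  30 733] [ 0.4569 -0.1801  0.07  ]
pair [291.2062 179.944 ] [293.5846 250.4704] [0.4465 0.0459 0.0662] 0.00022208367797208592
pair [476.7508 189.7268] [466.9652 254.5692] [0.7429 0.0209 0.0341] 3.383468000012827e-05
pair [295.8603 247.4128] [297.8897 309.163 ] [ 0.4502 -0.0672  0.0654] 6.525320881549982e-05
pair [301.2681 308.3841] [303.1392 363.1132] [ 0.4567 -0.181   0.069 ] 0.0002402044496622783
w1 quad 0.09 [([416.0, 0.0], [0.609, 0.2805]), ([398.0, 161.0], [0.6004, 0.0803]), ([371.0, 161.0], [0.5624, 0.0803]), ([384.0, 0.0], [0.5699, 0.2804])]
w1 quad 0.018 [([395.0, 378.0], [0.6398, -0.3868]), ([351.0, 377.0], [0.5498, -0.3843]), ([343.0, 223.0], [0.5281, -0.0443]), ([397.0, 223.0], [0.6212, -0.0442])]
w2 quad 0.09 [([419.0, 0.0], [0.614, 0.3984]), ([394.0, 237.0], [0.6027, 0.0806]), ([371.0, 238.0], [0.5678, 0.079]), ([388.0, 0.0], [0.5761, 0.3985])]
pad guess [0.5342 0.0384 0.083 ] [348.1648 259.5753]
[348 259]
```

View pics/lev2.png

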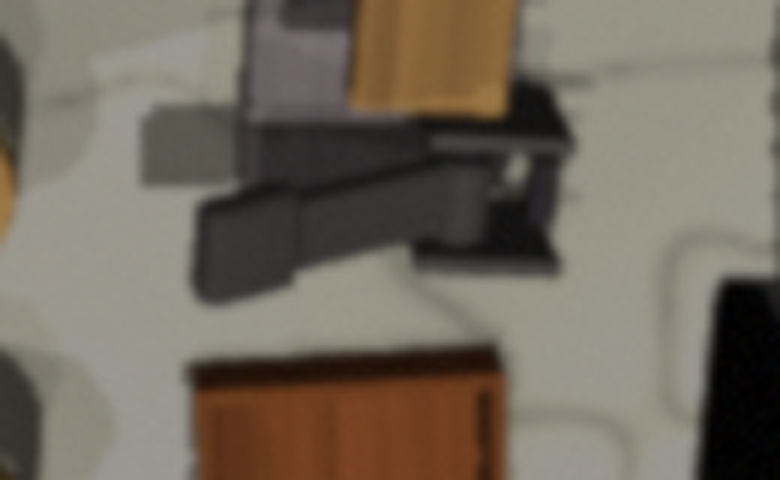

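The pad is at (350.5,189) in w1 and (349,259.5) in w2, which gives about (0.534, 0.037, 0.083). That matches the stand geometry: 210 mm from the bar centre at about (0.589, 0.245). Now to press with the gripper shut.

Call:
{"api": "send_rows", "payload": {"increments": [{"dx": -0.12,"dy": 0.03,"dz": 0.1,"yaw": 0,"claw": 1},{"dx": -0.24,"dy": 0.056,"dz": 0.2,"yaw": 0,"claw": 1},{"dx": -0.37,"dy": 0.056,"dz": 0.3,"yaw": 0,"claw": 1},{"dx": -0.37,"dy": 0.056,"dz": 0.4,"yaw": 0,"claw": 1},{"dx": -0.37,"dy": 0.056,"dz": 0.5,"yaw": 0,"claw": 1},{"dx": -0.37,"dy": 0.056,"dz": 0.58,"yaw": 0,"claw": 1},{"dx": -0.37,"dy": 0.056,"dz": 0.58,"yaw": 0,"claw": 1},{"dx": -0.37,"dy": 0.056,"dz": 0.58,"yaw": 0,"claw": 1},{"dx": -0.37,"dy": 0.056,"dz": 0.58,"yaw": 0,"claw": 1},{"dx": -0.37,"dy": 0.056,"dz": 0.58,"yaw": 0,"claw": 1}]}}

```text
time: 3.88
tool_pos: [0.5306, 0.0355, 0.134]
tool_rot: [0.002, 0.707, 0.707, 0.001]
contact_force: [0.7, 0.2, 0.2]
gripper_width: -0.002
grasp_force: 0.0
```

Call:
{"api": "send_rows", "payload": {"increments": [{"dx": 0,"dy": 0,"dz": 0.04,"yaw": 0,"claw": 1},{"dx": 0,"dy": 0,"dz": 0.07,"yaw": 0,"claw": 1},{"dx": 0,"dy": 0,"dz": 0.09,"yaw": 0,"claw": 1},{"dx": 0,"dy": -0.002,"dz": 0.105,"yaw": 0,"claw": 1},{"dx": 0,"dy": -0.004,"dz": 0.12,"yaw": 0,"claw": 1},{"dx": 0,"dy": -0.004,"dz": 0.12,"yaw": 0,"claw": 1}]}}

```text
time: 4.62
tool_pos: [0.5263, 0.0354, 0.0701]
tool_rot: [-0.001, 0.707, 0.707, -0.001]
contact_force: [-0.2, 0.0, 0.3]
gripper_width: 0.002
grasp_force: 0.3
```

Call:
{"api": "send_rows", "payload": {"increments": [{"dx": 0,"dy": 0,"dz": 0.01,"yaw": 0,"claw": 1},{"dx": 0,"dy": 0,"dz": 0.016,"yaw": 0,"claw": 1},{"dx": 0,"dy": 0,"dz": 0.016,"yaw": 0,"claw": 1}]}}

```text
time: 5.0
tool_pos: [0.5267, 0.0354, 0.0629]
tool_rot: [-0.0, 0.707, 0.707, -0.0]
contact_force: [0.3, -0.6, 0.2]
gripper_width: 0.003
grasp_force: 0.0
```

```bash
python3 - <<'E'
from h import *
im,K,E=grab("wrist"); im2,_,_=grab("scene")
u=proj(*grab("scene")[1:],np.array([.53,.035,.06])).astype(int); print(u)
a=cv2.resize(im[0:400,160:480],(400,500)); b=cv2.resize(im2[u[1]-40:u[1]+40,u[0]-32:u[0]+32],(400,500),interpolation=cv2.INTER_CUBIC)
cv2.imwrite("pics/p1.png",np.hstack([a,b]))
E
```

```text
[325 200]
```

View pics/p1.png

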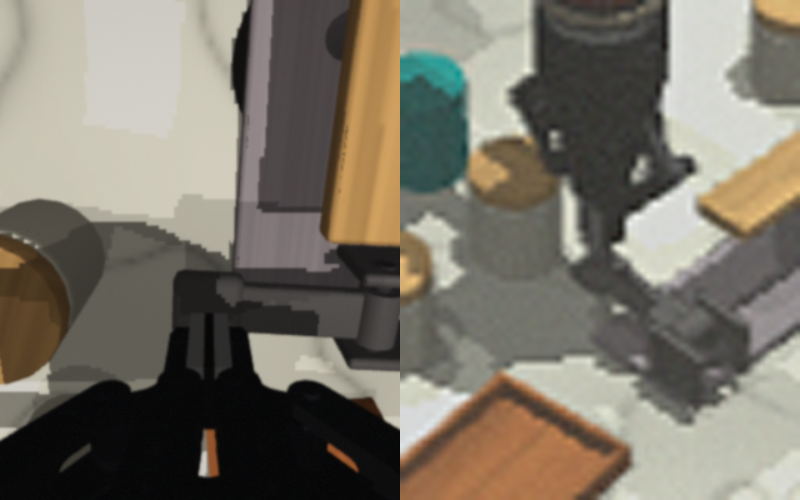

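The fingertips look to be on the pad at crop (210,320), though the force reads near zero. I'll keep going down and watch the force.

Call:
{"api": "send_rows", "payload": {"increments": [{"dx": 0,"dy": -0.002,"dz": 0.01,"yaw": 0,"claw": 1},{"dx": 0,"dy": -0.004,"dz": 0.02,"yaw": 0,"claw": 1},{"dx": 0,"dy": -0.004,"dz": 0.02,"yaw": 0,"claw": 1}]}}

```text
time: 5.52
tool_pos: [0.5243, 0.0355, 0.0525]
tool_rot: [-0.001, 0.707, 0.707, -0.0]
contact_force: [-0.0, -0.3, 0.0]
gripper_width: -0.005
grasp_force: 0.0
```

Call:
{"api": "send_rows", "payload": {"increments": [{"dx": 0,"dy": -0.002,"dz": 0.006,"yaw": 0,"claw": 1},{"dx": 0,"dy": -0.002,"dz": 0.012,"yaw": 0,"claw": 1},{"dx": 0,"dy": -0.002,"dz": 0.012,"yaw": 0,"claw": 1}]}}

```text
time: 5.9
tool_pos: [0.5237, 0.0354, 0.0469]
tool_rot: [-0.0, 0.707, 0.707, -0.0]
contact_force: [-0.8, 0.3, -0.7]
gripper_width: 0.001
grasp_force: 0.0
```

```bash
python3 - <<'E'
from h import *
s=manip.state(); print(s["tool_pos"],s["contact_force"])
im,K,E=grab("wrist"); im2,K2,E2=grab("scene")
tp=s["tool_pos"]; print("tcp px",proj(K,E,tp), "pad-locked px", proj(K,E,np.array([.523,.0375,.046])))
u=proj(K2,E2,np.array([.53,.035,.06])).astype(int)
a=cv2.resize(im[0:400,160:480],(400,500)); b=cv2.resize(im2[u[1]-40:u[1]+40,u[0]-32:u[0]+32],(400,500),interpolation=cv2.INTER_CUBIC)
cv2.imwrite("pics/p2.png",np.hstack([a,b]))
E
```

```text
[0.52372818 0.03540828 0.04693073] [-0.81345136  0.31132191 -0.71154167]
tcp px [327.42069464 267.82818292] pad-locked px [325.87626023 262.90484556]
```

View pics/p2.png

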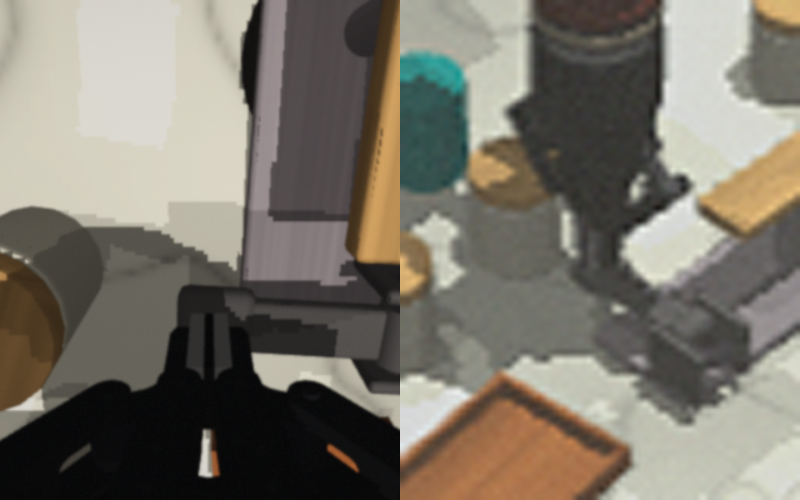

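The lever now looks nearly level under the fingertips at crop (210,320). I'll press slightly further to seat it, then lift and look.

Call:
{"api": "send_rows", "payload": {"increments": [{"dx": 0,"dy": 0,"dz": 0.006,"yaw": 0,"claw": 1},{"dx": 0,"dy": 0,"dz": 0.01,"yaw": 0,"claw": 1},{"dx": 0,"dy": 0,"dz": 0.01,"yaw": 0,"claw": 1}]}}

```text
time: 6.38
tool_pos: [0.5248, 0.0353, 0.0453]
tool_rot: [0.0, 0.707, 0.707, -0.0]
contact_force: [-9.2, 0.5, 16.1]
gripper_width: 0.002
grasp_force: 8.7
```

Call:
{"api": "send_rows", "payload": {"increments": [{"dx": 0,"dy": 0,"dz": -0.1,"yaw": 0,"claw": 1},{"dx": 0,"dy": 0,"dz": -0.2,"yaw": 0,"claw": 1},{"dx": 0.1,"dy": 0,"dz": -0.3,"yaw": 0,"claw": -1},{"dx": 0.2,"dy": 0,"dz": -0.4,"yaw": 0,"claw": -1},{"dx": 0.2,"dy": 0,"dz": -0.4,"yaw": 0,"claw": -1},{"dx": 0.2,"dy": 0,"dz": -0.4,"yaw": 0,"claw": -1}]}}

```text
time: 7.12
tool_pos: [0.5243, 0.1357, 0.2427]
tool_rot: [0.001, 0.707, 0.707, 0.0]
contact_force: [0.0, -1.3, 0.2]
gripper_width: 0.846
grasp_force: 0.0
```

```bash
python3 - <<'E'
from h import *
s=manip.state(); print(s["tool_pos"],s["contact_force"])
im,K,E=grab("wrist","w3"); np.savez("w3.npz",K=K,E=E)
u=proj(K,E,np.array([.535,.0375,.083])); v=proj(K,E,np.array([.523,.0375,.046])); print("raised",u,"locked",v)
o=u.astype(int)-[60,45]; print(o)
cv2.imwrite("pics/p3.png",cv2.resize(im[o[1]:o[1]+90,o[0]:o[0]+140],None,fx=5,fy=5,interpolation=cv2.INTER_CUBIC))
E
```

```text
[0.52426997 0.13573306 0.24265686] [ 0.02850645 -1.2627608   0.21808139]
raised [337.6285249  273.00182557] locked [325.78832723 255.47157458]
[277 228]
```

View pics/p3.png

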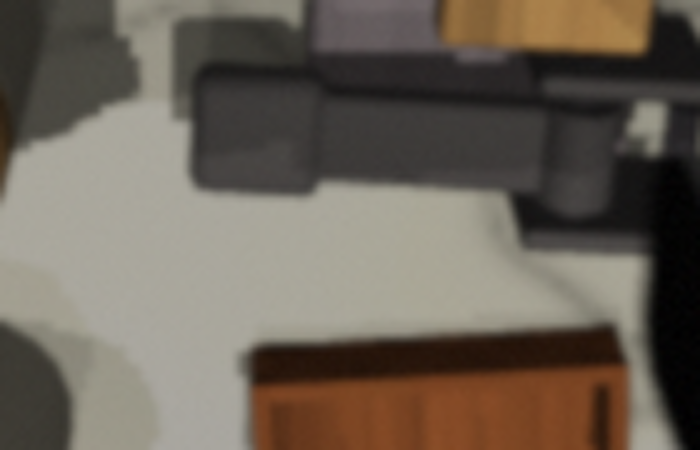

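The lever pad now sits at (328.6,253.6) in the wrist image. The locked prediction was (326,255.5), so it stays down by itself. Next I hover over the left-hand canister.

Call:
{"api": "send_rows", "payload": {"increments": [{"dx": 0.12,"dy": -0.06,"dz": 0.05,"yaw": 0,"claw": -1},{"dx": 0.24,"dy": -0.119,"dz": 0.1,"yaw": 0,"claw": -1},{"dx": 0.309,"dy": -0.119,"dz": 0.145,"yaw": 0,"claw": -1},{"dx": 0.309,"dy": -0.119,"dz": 0.145,"yaw": 0,"claw": -1},{"dx": 0.309,"dy": -0.119,"dz": 0.145,"yaw": 0,"claw": -1},{"dx": 0.309,"dy": -0.119,"dz": 0.145,"yaw": 0,"claw": -1}]}}

```text
time: 7.92
tool_pos: [0.4654, 0.2886, 0.1701]
tool_rot: [0.0, 0.708, 0.706, 0.0]
contact_force: [0.8, -0.1, 1.3]
gripper_width: 1.003
grasp_force: 0.0
```

```bash
cat >> h.py <<'E'
np.set_printoptions(suppress=True,precision=4)
def weigh(n=10):
    f=[];j=[]
    for _ in range(n):
        manip.grab_frame("wrist"); s=manip.state(); f.append(s["contact_force"]); j.append(s["joint_efforts"])
    print("F",np.mean(f,0),"sd",np.std(f,0)[2],"tau",np.mean(j,0)[:3],np.std(j,0)[:3]); return np.mean(f,0)
def lids(im,K,E,z=.07):
    tp=manip.state()["tool_pos"]
    for c,st,m in blobs(im,(5,90,35),(25,255,255),250,9000):
        P=plane(K,E,c,z); (x,y),r=cv2.minEnclosingCircle(cv2.findNonZero(m)); P2=plane(K,E,(x,y),z)
        a=st[4]/(np.pi*r*r)
        if a>.8: print("lid",c,"r",r,P[:2],"circ",P2[:2],"move from tool (dx=y,dy=x)/.5:",(P[:2]-tp[:2])[::-1]/.5)
E
python3 - <<'E'
from h import *
im,K,E=grab("wrist","w4"); print(manip.state()["tool_pos"]); lids(im,K,E); weigh()
# bar from w3
im=cv2.imread("pics/w3.png"); d=np.load("w3.npz")
for c,st,m in blobs(im,(12,90,60),(25,255,255),2500,30000):
    q=cv2.approxPolyDP(cv2.convexHull(cv2.findNonZero(m)),6,True)[:,0].astype(float)
    print(st,[(u.tolist(),np.round(plane(d["K"],d["E"],u,.09)[:2],4).tolist()) for u in q])
E
```

```text
[0.4655 0.2887 0.1704]
lid [325.3056 193.9785] r 38.37627410888672 [0.464 0.293] circ [0.4642 0.2926] move from tool (dx=y,dy=x)/.5: [ 0.0085 -0.003 ]
F [-0.1148  0.0073 -0.0238] sd 0.4331865699622717 tau [ -0.0535 -32.0533 -35.8614] [0.0521 0.1078 0.0781]
[  366     0    73   240 11396] [([438.0, 0.0], [0.6086, 0.2784]), ([407.0, 238.0], [0.6001, 0.0795]), ([367.0, 237.0], [0.5621, 0.0805]), ([386.0, 0.0], [0.569, 0.2784])]
[ 491  230   49   66 2683] [([535.0, 232.0], [0.7202, 0.0857]), ([534.0, 290.0], [0.7315, 0.0224]), ([497.0, 294.0], [0.6952, 0.0177]), ([497.0, 237.0], [0.6852, 0.0805])]
```

Call:
{"api": "send_rows", "payload": {"increments": [{"dx": 0.008,"dy": -0.003,"dz": 0.1,"yaw": 0,"claw": -1},{"dx": 0.008,"dy": -0.003,"dz": 0.2,"yaw": 0,"claw": -1},{"dx": 0.008,"dy": -0.003,"dz": 0.268,"yaw": 0,"claw": -1},{"dx": 0.008,"dy": -0.003,"dz": 0.268,"yaw": 0,"claw": -1},{"dx": 0.008,"dy": -0.003,"dz": 0.268,"yaw": 0,"claw": 1},{"dx": 0.008,"dy": -0.003,"dz": 0.268,"yaw": 0,"claw": 1},{"dx": 0.008,"dy": -0.003,"dz": 0.268,"yaw": 0,"claw": 1},{"dx": 0.008,"dy": -0.003,"dz": 0.268,"yaw": 0,"claw": 1},{"dx": 0.008,"dy": -0.003,"dz": 0.268,"yaw": 0,"claw": 1},{"dx": 0.008,"dy": -0.003,"dz": 0.2,"yaw": 0,"claw": 1},{"dx": 0.008,"dy": -0.003,"dz": 0.1,"yaw": 0,"claw": 1},{"dx": 0.008,"dy": -0.003,"dz": 0,"yaw": 0,"claw": 1},{"dx": 0.008,"dy": -0.003,"dz": 0,"yaw": 0,"claw": 1},{"dx": 0.008,"dy": -0.003,"dz": 0,"yaw": 0,"claw": 1},{"dx": 0.008,"dy": -0.003,"dz": 0,"yaw": 0,"claw": 1}]}}

```text
time: 10.35
tool_pos: [0.4616, 0.2932, 0.167]
tool_rot: [-0.001, 0.707, 0.707, -0.002]
contact_force: [0.5, 0.1, -4.1]
gripper_width: 0.665
grasp_force: 65.5
```

```bash
python3 - <<'E'
from h import *
im,K,E=grab("wrist","w5"); s=manip.state(); print(s["tool_pos"],s["gripper_width"],s["grasp_force"]); F=weigh(); print("g",-F[2]/9.81*1000)
E
```

```text
[0.4617 0.2933 0.1671] 0.6580711604301038 65.47247976064682
F [-0.1793  0.279  -2.9957] sd 0.42376465387869117 tau [  0.002  -33.8094 -37.5423] [0.0037 0.1045 0.0694]
g 305.37332046725135
```

It reads about 305 g, so this one is heavy and goes to the far (+y) slot of the ledge.

Call:
{"api": "send_rows", "payload": {"increments": [{"dx": 0,"dy": 0,"dz": -0.08,"yaw": 0,"claw": 1},{"dx": 0.08,"dy": 0.1,"dz": -0.08,"yaw": 0,"claw": 1},{"dx": 0.167,"dy": 0.2,"dz": -0.08,"yaw": 0,"claw": 1},{"dx": 0.167,"dy": 0.262,"dz": -0.08,"yaw": 0,"claw": 1},{"dx": 0.167,"dy": 0.262,"dz": -0.04,"yaw": 0,"claw": 1},{"dx": 0.167,"dy": 0.262,"dz": 0.02,"yaw": 0,"claw": 1},{"dx": 0.167,"dy": 0.262,"dz": 0.05,"yaw": 0,"claw": 1},{"dx": 0.167,"dy": 0.262,"dz": 0.06,"yaw": 0,"claw": 1},{"dx": 0.167,"dy": 0.262,"dz": 0.06,"yaw": 0,"claw": 1},{"dx": 0.167,"dy": 0.262,"dz": 0.06,"yaw": 0,"claw": 1}]}}

```text
time: 12.15
tool_pos: [0.5949, 0.3777, 0.1416]
tool_rot: [0.0, 0.707, 0.707, 0.001]
contact_force: [-0.1, 0.4, -2.6]
gripper_width: 0.661
grasp_force: 65.8
```

```bash
python3 - <<'E'
from h import *
im,K,E=grab("wrist","w6"); s=manip.state(); print(s["tool_pos"],s["gripper_width"],s["contact_force"]); lids(im,K,E,.09+.07)
for c,st,m in blobs(im,(12,90,60),(25,255,255),2000,60000):
    q=cv2.approxPolyDP(cv2.convexHull(cv2.findNonZero(m)),6,True)[:,0].astype(float)
    print(st,[(u.tolist(),np.round(plane(K,E,u,.09)[:2],4).tolist()) for u in q])
E
```

```text
[0.5949 0.3778 0.1416] 0.6632098143689412 [ 0.1221 -0.3387 -3.0239]
[ 264  246  127   41 2739] [([390.0, 279.0], [0.6357, 0.3397]), ([264.0, 285.0], [0.5536, 0.3354]), ([287.0, 260.0], [0.5693, 0.3537]), ([321.0, 246.0], [0.591, 0.3635]), ([361.0, 255.0], [0.6163, 0.3572])]
[ 277  327  121   56 3496] [([397.0, 328.0], [0.6427, 0.3012]), ([372.0, 360.0], [0.6267, 0.2738]), ([336.0, 381.0], [0.6013, 0.2547]), ([293.0, 376.0], [0.5701, 0.2594]), ([277.0, 354.0], [0.5594, 0.2792])]
```

View pics/w6.png

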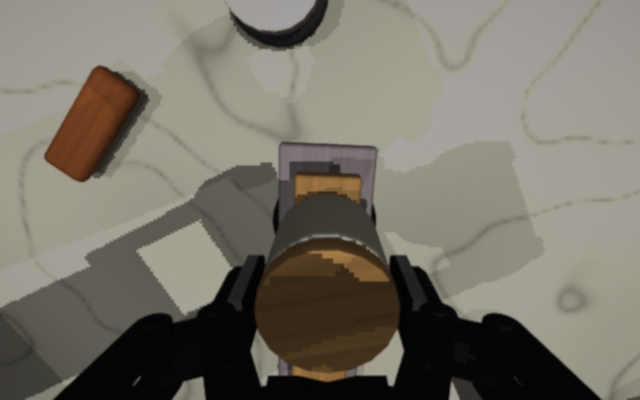

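The canister hangs centred over the bar: lid at (327,307), bar end at (327,175). I'll lower it and release.

Call:
{"api": "send_rows", "payload": {"increments": [{"dx": 0,"dy": 0,"dz": 0.016,"yaw": 0,"claw": 1},{"dx": 0,"dy": 0,"dz": 0.024,"yaw": 0,"claw": 1},{"dx": 0,"dy": 0,"dz": 0.03,"yaw": 0,"claw": 1},{"dx": 0,"dy": 0,"dz": 0.03,"yaw": 0,"claw": 1}]}}

```text
time: 12.7
tool_pos: [0.5942, 0.3774, 0.1288]
tool_rot: [0.0, 0.707, 0.707, -0.0]
contact_force: [-7.7, -4.9, 11.9]
gripper_width: 0.658
grasp_force: 67.2
```

Call:
{"api": "send_rows", "payload": {"increments": [{"dx": 0,"dy": 0,"dz": 0,"yaw": 0,"claw": -1},{"dx": 0,"dy": 0,"dz": 0,"yaw": 0,"claw": -1},{"dx": 0,"dy": 0,"dz": 0,"yaw": 0,"claw": -1},{"dx": 0,"dy": 0,"dz": 0,"yaw": 0,"claw": -1},{"dx": 0,"dy": 0,"dz": -0.08,"yaw": 0,"claw": -1},{"dx": 0,"dy": 0,"dz": -0.16,"yaw": 0,"claw": -1},{"dx": 0,"dy": 0,"dz": -0.22,"yaw": 0,"claw": -1},{"dx": 0,"dy": 0,"dz": -0.22,"yaw": 0,"claw": -1},{"dx": 0,"dy": 0,"dz": -0.22,"yaw": 0,"claw": -1}]}}

```text
time: 13.82
tool_pos: [0.5936, 0.3771, 0.233]
tool_rot: [-0.0, 0.707, 0.707, -0.001]
contact_force: [0.5, -0.3, -1.5]
gripper_width: 1.001
grasp_force: 0.0
```

```bash
python3 - <<'E'
from h import *
im,K,E=grab("wrist","w7"); s=manip.state(); print(s["tool_pos"],s["gripper_width"],s["contact_force"]); lids(im,K,E,.09+.07)
E
```

```text
[0.5933 0.3769 0.2322] 0.9990836431650464 [-0.0094  0.1262 -0.5938]
```

Call:
{"api": "send_rows", "payload": {"increments": [{"dx": -0.1,"dy": -0.1,"dz": 0,"yaw": 0.1,"claw": -1},{"dx": -0.2,"dy": -0.2,"dz": 0,"yaw": 0.2,"claw": -1},{"dx": -0.3,"dy": -0.294,"dz": 0.03,"yaw": 0.3,"claw": -1},{"dx": -0.4,"dy": -0.294,"dz": 0.06,"yaw": 0.5,"claw": -1},{"dx": -0.5,"dy": -0.294,"dz": 0.08,"yaw": 0.7,"claw": -1},{"dx": -0.6,"dy": -0.294,"dz": 0.08,"yaw": 0.8,"claw": -1},{"dx": -0.66,"dy": -0.294,"dz": 0.08,"yaw": 1,"claw": -1},{"dx": -0.66,"dy": -0.294,"dz": 0.08,"yaw": 1,"claw": -1},{"dx": -0.66,"dy": -0.294,"dz": 0.08,"yaw": 1,"claw": -1},{"dx": -0.66,"dy": -0.294,"dz": 0.08,"yaw": 1,"claw": -1},{"dx": -0.66,"dy": -0.294,"dz": 0.08,"yaw": 1,"claw": -1},{"dx": -0.66,"dy": -0.294,"dz": 0.08,"yaw": 1,"claw": -1}]}}

```text
time: 15.38
tool_pos: [0.4468, 0.0476, 0.1944]
tool_rot: [-0.0, 0.999, 0.036, -0.0]
contact_force: [-0.4, 0.3, -0.6]
gripper_width: 0.999
grasp_force: 0.0
```

```bash
python3 - <<'E'
from h import *
im,K,E=grab("wrist","w8"); s=manip.state(); print(s["tool_pos"],s["tool_rot"],s["joint_pos"],s["contact_force"]); lids(im,K,E)
q=s["tool_rot"]; M=R.from_quat([q[1],q[2],q[3],q[0]]).as_matrix()
for c,st,m in blobs(im,(5,90,35),(25,255,255),250,9000): print(c,M.T@(plane(K,E,c,.07)-s["tool_pos"])/.5)
t,K,E=grab("top","t1")
for c,st,m in blobs(t,(8,80,70),(25,255,255),100,1500): print("top",c,st[4],plane(K,E,c,.07)[:2])
E
```

```text
[0.4469 0.0476 0.1946] [-0.      0.9994  0.0356 -0.0002] [-0.0598 -0.3652  2.0463  0.      1.461   1.4397] [-0.125  -1.1529 -0.6451]
lid [329.5901 189.7209] r 34.9110107421875 [0.4467 0.0454] circ [0.4463 0.0455] move from tool (dx=y,dy=x)/.5: [-0.0043 -0.0004]
lid [464.3948 194.7415] r 36.6231803894043 [ 0.4503 -0.0652] circ [ 0.4501 -0.0653] move from tool (dx=y,dy=x)/.5: [-0.2255  0.0068]
[208.8935  10.5471] [ 0.2596 -0.164   0.249 ]
[329.5901 189.7209] [-0.0006  0.0043  0.2491]
[464.3948 194.7415] [-0.0092  0.2254  0.2491]
[602.3727 197.1467] [-0.0133  0.4528  0.2491]
top [212.8986 186.1429] 217 [0.6003 0.3923]
top [263.1494 191.7111] 810 [0.5838 0.2099]
top [ 29.5669 193.569 ] 478 [0.5594 1.0517]
top [339.7789 231.7421] 190 [ 0.4449 -0.0699]
top [371.9235 231.0204] 196 [ 0.4499 -0.1854]
top [401.9846 234.4615] 195 [ 0.4398 -0.2937]
top [204.2843 238.0914] 197 [0.4123 0.4157]
```

Call:
{"api": "send_rows", "payload": {"increments": [{"dx": 0,"dy": 0.004,"dz": 0.12,"yaw": 0,"claw": -1},{"dx": 0,"dy": 0.004,"dz": 0.22,"yaw": 0,"claw": -1},{"dx": 0,"dy": 0.004,"dz": 0.316,"yaw": 0,"claw": -1},{"dx": 0,"dy": 0.004,"dz": 0.316,"yaw": 0,"claw": -1},{"dx": 0,"dy": 0.004,"dz": 0.316,"yaw": 0,"claw": 1},{"dx": 0,"dy": 0.004,"dz": 0.316,"yaw": 0,"claw": 1},{"dx": 0,"dy": 0.004,"dz": 0.316,"yaw": 0,"claw": 1},{"dx": 0,"dy": 0.004,"dz": 0.316,"yaw": 0,"claw": 1},{"dx": 0,"dy": 0.004,"dz": 0.316,"yaw": 0,"claw": 1},{"dx": 0,"dy": 0.004,"dz": 0.22,"yaw": 0,"claw": 1},{"dx": 0,"dy": 0.004,"dz": 0.1,"yaw": 0,"claw": 1},{"dx": 0,"dy": 0.004,"dz": 0,"yaw": 0,"claw": 1},{"dx": 0,"dy": 0.004,"dz": 0,"yaw": 0,"claw": 1},{"dx": 0,"dy": 0.004,"dz": 0,"yaw": 0,"claw": 1},{"dx": 0,"dy": 0.004,"dz": 0,"yaw": 0,"claw": 1}]}}

```text
time: 17.35
tool_pos: [0.4459, 0.0455, 0.1927]
tool_rot: [-0.0, 0.999, 0.035, -0.002]
contact_force: [0.2, -0.3, -2.6]
gripper_width: 0.656
grasp_force: 64.7
```

```bash
python3 - <<'E'
from h import *
s=manip.state(); print(s["tool_pos"],s["gripper_width"],s["grasp_force"]); F=weigh(); print("g",-F[2]/9.81*1000)
E
```

```text
[0.4459 0.0455 0.1927] 0.6563482045569964 64.68176454305649
F [ 0.1991 -0.0661 -1.8647] sd 0.3571633052949452 tau [  0.0041 -21.8942 -37.7844] [0.0044 0.1569 0.1376]
g 190.0797072075845
```

It reads about 190 g, so it's light and goes in the tray. I'll hover over the tray's near end and turn the tool back.

Call:
{"api": "send_rows", "payload": {"increments": [{"dx": 0.08,"dy": 0.08,"dz": 0,"yaw": -0.12,"claw": 1},{"dx": 0.16,"dy": 0.16,"dz": 0,"yaw": -0.24,"claw": 1},{"dx": 0.243,"dy": 0.275,"dz": 0,"yaw": -0.36,"claw": 1},{"dx": 0.243,"dy": 0.275,"dz": 0,"yaw": -0.48,"claw": 1},{"dx": 0.243,"dy": 0.275,"dz": 0,"yaw": -0.6,"claw": 1},{"dx": 0.243,"dy": 0.275,"dz": 0,"yaw": -0.72,"claw": 1},{"dx": 0.243,"dy": 0.275,"dz": 0,"yaw": -0.84,"claw": 1},{"dx": 0.243,"dy": 0.275,"dz": 0,"yaw": -1,"claw": 1},{"dx": 0.243,"dy": 0.275,"dz": 0,"yaw": -1,"claw": 1},{"dx": 0.243,"dy": 0.275,"dz": 0,"yaw": -1,"claw": 1},{"dx": 0.243,"dy": 0.275,"dz": 0,"yaw": -1,"claw": 1},{"dx": 0.243,"dy": 0.275,"dz": 0,"yaw": -1,"claw": 1}]}}

```text
time: 19.35
tool_pos: [0.578, -0.0832, 0.1947]
tool_rot: [-0.0, 0.707, 0.707, -0.0]
contact_force: [-0.1, 0.3, -1.9]
gripper_width: 0.663
grasp_force: 64.9
```

```bash
cat >> h.py <<'E'
def tray_top():
    t,K,E=grab("top")
    for c,st,m in blobs(t,(5,110,40),(15,255,255),600,3000):
        q=cv2.boxPoints(cv2.minAreaRect(cv2.findNonZero(m))); P=np.array([plane(K,E,u,.018)[:2] for u in q]); print("tray top",st,P.mean(0)+[.007,.004],P.tolist())
def tray_wrist(im,K,E):
    for c,st,m in blobs(im,(5,110,35),(15,255,255),2000,90000):
        q=cv2.approxPolyDP(cv2.convexHull(cv2.findNonZero(m)),6,True)[:,0].astype(float)
        print("tray w",st,[(u.tolist(),np.round(plane(K,E,u,.018)[:2],4).tolist()) for u in q])
E
python3 - <<'E'
from h import *
im,K,E=grab("wrist","w9"); s=manip.state(); print(s["tool_pos"],s["gripper_width"],s["contact_force"]); tray_wrist(im,K,E); tray_top()
E
```

```text
[ 0.578  -0.0832  0.1948] 0.661153858604602 [ 0.2137 -0.2242 -1.6529]
tray w [ 272  130  104   94 6968] [([375.0, 223.0], [0.6261, -0.1341]), ([281.0, 220.0], [0.5314, -0.1308]), ([272.0, 138.0], [0.5266, -0.0487]), ([371.0, 130.0], [0.6184, -0.0414])]
tray top [586 147  22  48 750] [ 0.7036 -1.0319] [[0.7836301344775741, -0.9967341863314808], [0.7875235734667934, -1.0754160369237504], [0.6094258069783954, -1.0748096115909682], [0.6056250747551426, -0.9967934380663342]]
tray top [ 369  183   58   27 1324] [ 0.59   -0.2804] [[0.6236350811226525, -0.17453988584025865], [0.6379756299127487, -0.3893034928969734], [0.5422342685747501, -0.3938025237328843], [0.5280650491190728, -0.1800159339536925]]
```

View pics/w9.png

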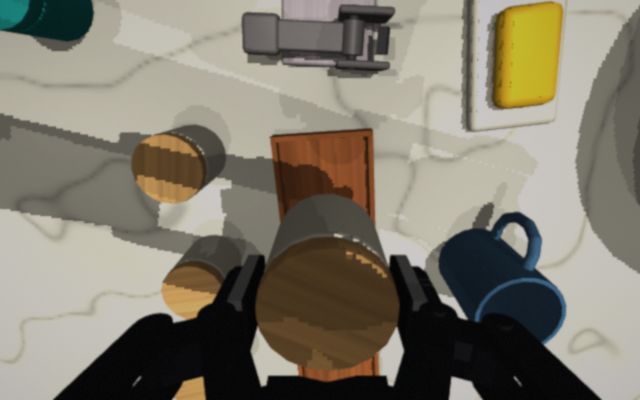

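The tray is unmoved: its near edge at (272–371, 130–138) maps to y≈−0.045. The canister hangs centred over it. Lowering and releasing.

Call:
{"api": "send_rows", "payload": {"increments": [{"dx": 0,"dy": -0.004,"dz": 0.1,"yaw": 0,"claw": 1},{"dx": 0,"dy": -0.004,"dz": 0.2,"yaw": 0,"claw": 1},{"dx": 0,"dy": -0.004,"dz": 0.26,"yaw": 0,"claw": 1},{"dx": 0,"dy": -0.004,"dz": 0.28,"yaw": 0,"claw": 1},{"dx": 0,"dy": -0.004,"dz": 0.292,"yaw": 0,"claw": 1},{"dx": 0,"dy": -0.004,"dz": 0.302,"yaw": 0,"claw": 1},{"dx": 0,"dy": -0.004,"dz": 0.302,"yaw": 0,"claw": 1},{"dx": 0,"dy": -0.004,"dz": 0.302,"yaw": 0,"claw": 1}]}}

```text
time: 20.45
tool_pos: [0.5773, -0.0836, 0.0453]
tool_rot: [0.001, 0.707, 0.707, 0.001]
contact_force: [0.5, -0.7, 0.9]
gripper_width: 0.66
grasp_force: 65.2
```

Call:
{"api": "send_rows", "payload": {"increments": [{"dx": 0,"dy": 0,"dz": 0,"yaw": 0,"claw": -1},{"dx": 0,"dy": 0,"dz": 0,"yaw": 0,"claw": -1},{"dx": 0,"dy": 0,"dz": 0,"yaw": 0,"claw": -1},{"dx": 0,"dy": 0,"dz": 0,"yaw": 0,"claw": -1},{"dx": 0,"dy": 0,"dz": -0.08,"yaw": 0,"claw": -1},{"dx": 0,"dy": 0,"dz": -0.18,"yaw": 0,"claw": -1},{"dx": 0,"dy": 0,"dz": -0.28,"yaw": 0,"claw": -1},{"dx": 0,"dy": -0.12,"dz": -0.28,"yaw": 0,"claw": -1},{"dx": 0.036,"dy": -0.25,"dz": -0.28,"yaw": 0,"claw": -1},{"dx": 0.036,"dy": -0.25,"dz": -0.28,"yaw": 0,"claw": -1},{"dx": 0.036,"dy": -0.25,"dz": -0.28,"yaw": 0,"claw": -1},{"dx": 0.036,"dy": -0.25,"dz": -0.28,"yaw": 0,"claw": -1}]}}

```text
time: 21.95
tool_pos: [0.4524, -0.0656, 0.1847]
tool_rot: [0.001, 0.707, 0.707, 0.0]
contact_force: [0.7, -0.1, -0.3]
gripper_width: 1.001
grasp_force: 0.0
```

```bash
python3 - <<'E'
from h import *
im,K,E=grab("wrist","w10"); s=manip.state(); print(s["tool_pos"],s["gripper_width"],s["contact_force"]); lids(im,K,E); tray_wrist(im,K,E)
E
```

```text
[ 0.4524 -0.0656  0.1845] 1.00068042306931 [-0.7153 -0.0645  0.5071]
lid [323.4843 192.4729] r 36.044647216796875 [ 0.4496 -0.0646] circ [ 0.4497 -0.0649] move from tool (dx=y,dy=x)/.5: [ 0.0019 -0.0056]
lid [330.6706 314.2482] r 31.50429916381836 [ 0.4556 -0.179 ] circ [ 0.4556 -0.1795] move from tool (dx=y,dy=x)/.5: [-0.2268  0.0064]
tray w [  403   150   109   248 10723] [([510.0, 152.0], [0.6193, -0.0425]), ([486.0, 304.0], [0.6216, -0.2058]), ([414.0, 397.0], [0.5554, -0.3356]), ([403.0, 388.0], [0.5414, -0.3217]), ([405.0, 156.0], [0.5238, -0.0461])]
```

Next canister C.

Call:
{"api": "send_rows", "payload": {"increments": [{"dx": 0.002,"dy": -0.005,"dz": 0.12,"yaw": 0,"claw": -1},{"dx": 0.002,"dy": -0.005,"dz": 0.22,"yaw": 0,"claw": -1},{"dx": 0.002,"dy": -0.005,"dz": 0.296,"yaw": 0,"claw": -1},{"dx": 0.002,"dy": -0.005,"dz": 0.296,"yaw": 0,"claw": -1},{"dx": 0.002,"dy": -0.005,"dz": 0.296,"yaw": 0,"claw": 1},{"dx": 0.002,"dy": -0.005,"dz": 0.296,"yaw": 0,"claw": 1},{"dx": 0.002,"dy": -0.005,"dz": 0.296,"yaw": 0,"claw": 1},{"dx": 0.002,"dy": -0.005,"dz": 0.296,"yaw": 0,"claw": 1},{"dx": 0.002,"dy": -0.005,"dz": 0.296,"yaw": 0,"claw": 1},{"dx": 0.002,"dy": -0.005,"dz": 0.2,"yaw": 0,"claw": 1},{"dx": 0.002,"dy": -0.005,"dz": 0.1,"yaw": 0,"claw": 1},{"dx": 0.002,"dy": -0.005,"dz": 0,"yaw": 0,"claw": 1},{"dx": 0.002,"dy": -0.005,"dz": -0.06,"yaw": 0,"claw": 1},{"dx": 0.002,"dy": -0.005,"dz": -0.06,"yaw": 0,"claw": 1},{"dx": 0.002,"dy": -0.005,"dz": -0.06,"yaw": 0,"claw": 1},{"dx": 0.002,"dy": -0.005,"dz": -0.06,"yaw": 0,"claw": 1}]}}

```text
time: 24.0
tool_pos: [0.4473, -0.0638, 0.2113]
tool_rot: [-0.002, 0.707, 0.707, -0.001]
contact_force: [0.1, 0.7, -1.6]
gripper_width: 0.659
grasp_force: 64.7
```

```bash
python3 - <<'E'
from h import *
s=manip.state(); print(s["tool_pos"],s["gripper_width"],s["grasp_force"]); F=weigh(); print("g",-F[2]/9.81*1000)
im,K,E=grab("wrist","w11"); tray_wrist(im,K,E)
E
```

```text
[ 0.4473 -0.0638  0.2113] 0.6587382886322115 64.73848700523376
F [ 0.2286  0.1961 -1.8493] sd 0.3766854194272274 tau [  0.0027 -22.0861 -38.1404] [0.0039 0.1074 0.0859]
g 188.5083285635529
tray w [ 401  146   99  178 9159] [([403.0, 152.0], [0.5242, -0.0465]), ([499.0, 149.0], [0.6195, -0.0435]), ([482.0, 323.0], [0.6326, -0.2516]), ([460.0, 319.0], [0.6057, -0.2459]), ([402.0, 255.0], [0.5312, -0.1613])]
```

About 189 g, so light. It goes in the second tray slot.

Call:
{"api": "send_rows", "payload": {"increments": [{"dx": -0.08,"dy": 0.1,"dz": 0,"yaw": 0,"claw": 1},{"dx": -0.172,"dy": 0.18,"dz": 0,"yaw": 0,"claw": 1},{"dx": -0.172,"dy": 0.262,"dz": 0,"yaw": 0,"claw": 1},{"dx": -0.172,"dy": 0.262,"dz": 0,"yaw": 0,"claw": 1},{"dx": -0.172,"dy": 0.262,"dz": 0.1,"yaw": 0,"claw": 1},{"dx": -0.172,"dy": 0.262,"dz": 0.2,"yaw": 0,"claw": 1},{"dx": -0.172,"dy": 0.262,"dz": 0.28,"yaw": 0,"claw": 1},{"dx": -0.172,"dy": 0.262,"dz": 0.31,"yaw": 0,"claw": 1},{"dx": -0.172,"dy": 0.262,"dz": 0.326,"yaw": 0,"claw": 1},{"dx": -0.172,"dy": 0.262,"dz": 0.335,"yaw": 0,"claw": 1},{"dx": -0.172,"dy": 0.262,"dz": 0.335,"yaw": 0,"claw": 1},{"dx": -0.172,"dy": 0.262,"dz": 0.335,"yaw": 0,"claw": 1}]}}

```text
time: 26.05
tool_pos: [0.5803, -0.1505, 0.0476]
tool_rot: [0.001, 0.707, 0.707, 0.0]
contact_force: [-0.3, 0.8, -1.1]
gripper_width: 0.665
grasp_force: 65.1
```

Call:
{"api": "send_rows", "payload": {"increments": [{"dx": 0,"dy": 0,"dz": 0,"yaw": 0,"claw": -1},{"dx": 0,"dy": 0,"dz": 0,"yaw": 0,"claw": -1},{"dx": 0,"dy": 0,"dz": 0,"yaw": 0,"claw": -1},{"dx": 0,"dy": 0,"dz": 0,"yaw": 0,"claw": -1},{"dx": 0,"dy": 0,"dz": -0.08,"yaw": 0,"claw": -1},{"dx": 0,"dy": 0,"dz": -0.18,"yaw": 0,"claw": -1},{"dx": 0,"dy": 0,"dz": -0.28,"yaw": 0,"claw": -1},{"dx": -0.03,"dy": -0.12,"dz": -0.28,"yaw": 0,"claw": -1},{"dx": -0.06,"dy": -0.245,"dz": -0.28,"yaw": 0,"claw": -1},{"dx": -0.06,"dy": -0.245,"dz": -0.28,"yaw": 0,"claw": -1},{"dx": -0.06,"dy": -0.245,"dz": -0.28,"yaw": 0,"claw": -1},{"dx": -0.06,"dy": -0.245,"dz": -0.28,"yaw": 0,"claw": -1}]}}

```text
time: 27.55
tool_pos: [0.4581, -0.1802, 0.1869]
tool_rot: [0.0, 0.707, 0.707, 0.0]
contact_force: [-0.4, 1.2, -0.4]
gripper_width: 0.995
grasp_force: 0.0
```

```bash
python3 - <<'E'
from h import *
im,K,E=grab("wrist","w12"); s=manip.state(); print(s["tool_pos"],s["gripper_width"],s["contact_force"]); lids(im,K,E); tray_wrist(im,K,E)
E
```

```text
[ 0.4581 -0.1801  0.1867] 0.9973413892677764 [0.6491 0.1921 0.9004]
lid [323.8847 193.6504] r 35.83429718017578 [ 0.4555 -0.181 ] circ [ 0.4558 -0.1815] move from tool (dx=y,dy=x)/.5: [-0.0017 -0.0051]
lid [313.3088 307.3742] r 31.438579559326172 [ 0.4458 -0.288 ] circ [ 0.4457 -0.2884] move from tool (dx=y,dy=x)/.5: [-0.2157 -0.0247]
tray w [  404    12   123   345 17409] [([526.0, 12.0], [0.6195, -0.0429]), ([487.0, 305.0], [0.6298, -0.3231]), ([445.0, 354.0], [0.592, -0.3887]), ([407.0, 356.0], [0.5491, -0.3915]), ([406.0, 25.0], [0.5228, -0.0524])]
```

Call:
{"api": "send_rows", "payload": {"increments": [{"dx": -0.002,"dy": -0.004,"dz": 0.12,"yaw": 0,"claw": -1},{"dx": -0.002,"dy": -0.004,"dz": 0.22,"yaw": 0,"claw": -1},{"dx": -0.002,"dy": -0.004,"dz": 0.3,"yaw": 0,"claw": -1},{"dx": -0.002,"dy": -0.004,"dz": 0.3,"yaw": 0,"claw": -1},{"dx": -0.002,"dy": -0.004,"dz": 0.3,"yaw": 0,"claw": 1},{"dx": -0.002,"dy": -0.004,"dz": 0.3,"yaw": 0,"claw": 1},{"dx": -0.002,"dy": -0.004,"dz": 0.3,"yaw": 0,"claw": 1},{"dx": -0.002,"dy": -0.004,"dz": 0.3,"yaw": 0,"claw": 1},{"dx": -0.002,"dy": -0.004,"dz": 0.3,"yaw": 0,"claw": 1},{"dx": -0.002,"dy": -0.004,"dz": 0.2,"yaw": 0,"claw": 1},{"dx": -0.002,"dy": -0.004,"dz": 0.1,"yaw": 0,"claw": 1},{"dx": -0.002,"dy": -0.004,"dz": 0,"yaw": 0,"claw": 1},{"dx": -0.002,"dy": -0.004,"dz": -0.06,"yaw": 0,"claw": 1},{"dx": -0.002,"dy": -0.004,"dz": -0.06,"yaw": 0,"claw": 1},{"dx": -0.002,"dy": -0.004,"dz": -0.06,"yaw": 0,"claw": 1},{"dx": -0.002,"dy": -0.004,"dz": -0.06,"yaw": 0,"claw": 1}]}}

```text
time: 29.6
tool_pos: [0.4538, -0.1805, 0.2137]
tool_rot: [-0.002, 0.707, 0.707, -0.001]
contact_force: [-0.3, 0.3, -2.1]
gripper_width: 0.662
grasp_force: 64.8
```

```bash
python3 - <<'E'
from h import *
s=manip.state(); print(s["tool_pos"],s["gripper_width"],s["grasp_force"]); F=weigh(); print("g",-F[2]/9.81*1000)
im,K,E=grab("wrist","w13"); tray_wrist(im,K,E)
E
```

```text
[ 0.4538 -0.1805  0.2137] 0.6622009750032226 64.79325234889984
F [ 0.1725  0.1536 -1.6801] sd 0.48251355788738015 tau [  0.0021 -26.1056 -38.0032] [0.004  0.1182 0.0893]
g 171.26017407824781
tray w [  402    18   111   306 16804] [([512.0, 18.0], [0.6199, -0.0434]), ([484.0, 318.0], [0.6417, -0.3635]), ([471.0, 322.0], [0.627, -0.3692]), ([443.0, 304.0], [0.5908, -0.3439]), ([402.0, 254.0], [0.5381, -0.2784]), ([403.0, 29.0], [0.5233, -0.0522])]
```

About 171 g, so light. Third tray slot.

Call:
{"api": "send_rows", "payload": {"increments": [{"dx": -0.073,"dy": 0.1,"dz": 0,"yaw": 0,"claw": 1},{"dx": -0.073,"dy": 0.18,"dz": 0,"yaw": 0,"claw": 1},{"dx": -0.073,"dy": 0.255,"dz": 0,"yaw": 0,"claw": 1},{"dx": -0.073,"dy": 0.255,"dz": 0,"yaw": 0,"claw": 1},{"dx": -0.073,"dy": 0.255,"dz": 0.1,"yaw": 0,"claw": 1},{"dx": -0.073,"dy": 0.255,"dz": 0.2,"yaw": 0,"claw": 1},{"dx": -0.073,"dy": 0.255,"dz": 0.28,"yaw": 0,"claw": 1},{"dx": -0.073,"dy": 0.255,"dz": 0.31,"yaw": 0,"claw": 1},{"dx": -0.073,"dy": 0.255,"dz": 0.33,"yaw": 0,"claw": 1},{"dx": -0.073,"dy": 0.255,"dz": 0.343,"yaw": 0,"claw": 1},{"dx": -0.073,"dy": 0.255,"dz": 0.343,"yaw": 0,"claw": 1},{"dx": -0.073,"dy": 0.255,"dz": 0.343,"yaw": 0,"claw": 1}]}}

```text
time: 31.65
tool_pos: [0.5832, -0.2181, 0.0461]
tool_rot: [0.001, 0.707, 0.707, 0.0]
contact_force: [0.2, 1.1, -0.7]
gripper_width: 0.66
grasp_force: 65.2
```

Call:
{"api": "send_rows", "payload": {"increments": [{"dx": 0,"dy": 0,"dz": 0,"yaw": 0,"claw": -1},{"dx": 0,"dy": 0,"dz": 0,"yaw": 0,"claw": -1},{"dx": 0,"dy": 0,"dz": 0,"yaw": 0,"claw": -1},{"dx": 0,"dy": 0,"dz": 0,"yaw": 0,"claw": -1},{"dx": 0,"dy": 0,"dz": -0.08,"yaw": 0,"claw": -1},{"dx": 0,"dy": 0,"dz": -0.18,"yaw": 0,"claw": -1},{"dx": 0,"dy": 0,"dz": -0.28,"yaw": 0,"claw": -1},{"dx": -0.07,"dy": -0.12,"dz": -0.28,"yaw": 0,"claw": -1},{"dx": -0.142,"dy": -0.274,"dz": -0.28,"yaw": 0,"claw": -1},{"dx": -0.142,"dy": -0.274,"dz": -0.28,"yaw": 0,"claw": -1},{"dx": -0.142,"dy": -0.274,"dz": -0.28,"yaw": 0,"claw": -1},{"dx": -0.142,"dy": -0.274,"dz": -0.28,"yaw": 0,"claw": -1}]}}

```text
time: 33.15
tool_pos: [0.4459, -0.2885, 0.185]
tool_rot: [0.0, 0.707, 0.707, 0.0]
contact_force: [0.2, 0.0, 0.2]
gripper_width: 0.996
grasp_force: 0.0
```

```bash
python3 - <<'E'
from h import *
im,K,E=grab("wrist","w14"); s=manip.state(); print(s["tool_pos"],s["gripper_width"],s["contact_force"]); lids(im,K,E); tray_wrist(im,K,E)
E
```

```text
[ 0.4461 -0.2883  0.1849] 1.000113096994713 [ 0.3716 -0.1408  0.1007]
lid [326.5452 195.3484] r 35.772727966308594 [ 0.4454 -0.29  ] circ [ 0.4454 -0.2903] move from tool (dx=y,dy=x)/.5: [-0.0034 -0.0014]
tray w [  423     0   126   273 17676] [([457.0, 0.0], [0.5497, -0.143]), ([548.0, 38.0], [0.6281, -0.1706]), ([519.0, 268.0], [0.6426, -0.3854]), ([423.0, 266.0], [0.5439, -0.383]), ([432.0, 0.0], [0.5297, -0.1429])]
```

Call:
{"api": "send_rows", "payload": {"increments": [{"dx": -0.003,"dy": -0.001,"dz": 0.12,"yaw": 0,"claw": -1},{"dx": -0.003,"dy": -0.001,"dz": 0.22,"yaw": 0,"claw": -1},{"dx": -0.003,"dy": -0.001,"dz": 0.297,"yaw": 0,"claw": -1},{"dx": -0.003,"dy": -0.001,"dz": 0.297,"yaw": 0,"claw": -1},{"dx": -0.003,"dy": -0.001,"dz": 0.297,"yaw": 0,"claw": 1},{"dx": -0.003,"dy": -0.001,"dz": 0.297,"yaw": 0,"claw": 1},{"dx": -0.003,"dy": -0.001,"dz": 0.297,"yaw": 0,"claw": 1},{"dx": -0.003,"dy": -0.001,"dz": 0.297,"yaw": 0,"claw": 1},{"dx": -0.003,"dy": -0.001,"dz": 0.297,"yaw": 0,"claw": 1},{"dx": -0.003,"dy": -0.001,"dz": 0.2,"yaw": 0,"claw": 1},{"dx": -0.003,"dy": -0.001,"dz": 0.1,"yaw": 0,"claw": 1},{"dx": -0.003,"dy": -0.001,"dz": 0,"yaw": 0,"claw": 1},{"dx": -0.003,"dy": -0.001,"dz": -0.06,"yaw": 0,"claw": 1},{"dx": -0.003,"dy": -0.001,"dz": -0.06,"yaw": 0,"claw": 1},{"dx": -0.003,"dy": -0.001,"dz": -0.06,"yaw": 0,"claw": 1},{"dx": -0.003,"dy": -0.001,"dz": -0.06,"yaw": 0,"claw": 1}]}}

```text
time: 35.2
tool_pos: [0.4439, -0.2892, 0.212]
tool_rot: [-0.002, 0.707, 0.707, -0.0]
contact_force: [-1.1, -0.0, -2.6]
gripper_width: 0.662
grasp_force: 65.2
```

```bash
python3 - <<'E'
from h import *
s=manip.state(); print(s["tool_pos"],s["gripper_width"],s["grasp_force"]); F=weigh(); print("g",-F[2]/9.81*1000)
im,K,E=grab("wrist","w15"); tray_wrist(im,K,E); t,K,E=grab("top","t2")
for c,st,m in blobs(t,(8,80,70),(25,255,255),100,1500): print("top",c,st[4],plane(K,E,c,.07)[:2])
E
```

```text
[ 0.4439 -0.2892  0.212 ] 0.6615133449557757 65.23550570011139
F [-0.0129  0.2263 -2.7308] sd 0.5781854260652233 tau [  0.0015 -30.973  -38.2029] [0.0035 0.1295 0.0923]
g 278.3724852663014
tray w [  416     0   113   260 16060] [([449.0, 0.0], [0.5515, -0.1385]), ([528.0, 40.0], [0.6267, -0.1705]), ([504.0, 254.0], [0.6405, -0.3866]), ([420.0, 259.0], [0.5481, -0.3928]), ([420.0, 0.0], [0.5262, -0.1385])]
top [212.8986 186.1429] 217 [0.6003 0.3923]
top [262.6881 191.7233] 824 [0.5837 0.2116]
top [ 29.6936 193.5445] 483 [0.5595 1.0512]
top [204.31 238.06] 200 [0.4124 0.4156]
```

About 278 g is close to the limit, so I'll average more readings.

```bash
python3 - <<'E'
from h import *
F=weigh(30); print("g",-F[2]/9.81*1000)
E
```

```text
F [ 0.0481  0.0199 -2.5695] sd 0.5492761942415173 tau [ -0.0001 -31.0005 -38.2985] [0.0009 0.0064 0.0032]
g 261.92288919141595
```

Combined it's about 266 g, within the tolerance band and on the light side. Fourth tray slot.

Call:
{"api": "send_rows", "payload": {"increments": [{"dx": 0.01,"dy": 0.1,"dz": 0,"yaw": 0,"claw": 1},{"dx": 0.01,"dy": 0.2,"dz": 0,"yaw": 0,"claw": 1},{"dx": 0.01,"dy": 0.282,"dz": 0,"yaw": 0,"claw": 1},{"dx": 0.01,"dy": 0.282,"dz": 0,"yaw": 0,"claw": 1},{"dx": 0.01,"dy": 0.282,"dz": 0.1,"yaw": 0,"claw": 1},{"dx": 0.01,"dy": 0.282,"dz": 0.2,"yaw": 0,"claw": 1},{"dx": 0.01,"dy": 0.282,"dz": 0.28,"yaw": 0,"claw": 1},{"dx": 0.01,"dy": 0.282,"dz": 0.31,"yaw": 0,"claw": 1},{"dx": 0.01,"dy": 0.282,"dz": 0.33,"yaw": 0,"claw": 1},{"dx": 0.01,"dy": 0.282,"dz": 0.341,"yaw": 0,"claw": 1},{"dx": 0.01,"dy": 0.282,"dz": 0.341,"yaw": 0,"claw": 1},{"dx": 0.01,"dy": 0.282,"dz": 0.341,"yaw": 0,"claw": 1}]}}

```text
time: 38.8
tool_pos: [0.5867, -0.2857, 0.0457]
tool_rot: [0.001, 0.707, 0.707, 0.0]
contact_force: [0.3, -0.3, -1.7]
gripper_width: 0.657
grasp_force: 65.8
```

Call:
{"api": "send_rows", "payload": {"increments": [{"dx": 0,"dy": 0,"dz": 0,"yaw": 0,"claw": -1},{"dx": 0,"dy": 0,"dz": 0,"yaw": 0,"claw": -1},{"dx": 0,"dy": 0,"dz": 0,"yaw": 0,"claw": -1},{"dx": 0,"dy": 0,"dz": 0,"yaw": 0,"claw": -1},{"dx": 0,"dy": 0,"dz": -0.08,"yaw": 0,"claw": -1},{"dx": 0,"dy": 0,"dz": -0.18,"yaw": 0,"claw": -1},{"dx": 0,"dy": 0,"dz": -0.28,"yaw": 0,"claw": -1},{"dx": 0.1,"dy": -0.12,"dz": -0.4,"yaw": 0,"claw": -1},{"dx": 0.2,"dy": -0.3,"dz": -0.5,"yaw": 0,"claw": -1},{"dx": 0.3,"dy": -0.3,"dz": -0.6,"yaw": 0,"claw": -1},{"dx": 0.4,"dy": -0.3,"dz": -0.7,"yaw": 0,"claw": -1},{"dx": 0.6,"dy": -0.3,"dz": -0.7,"yaw": 0,"claw": -1},{"dx": 0.6,"dy": -0.3,"dz": -0.7,"yaw": 0,"claw": -1},{"dx": 0.6,"dy": -0.3,"dz": -0.7,"yaw": 0,"claw": -1},{"dx": 0.6,"dy": -0.3,"dz": -0.7,"yaw": 0,"claw": -1},{"dx": 0.6,"dy": -0.3,"dz": -0.7,"yaw": 0,"claw": -1}]}}

```text
time: 40.8
tool_pos: [0.436, 0.0146, 0.3939]
tool_rot: [-0.0, 0.707, 0.707, -0.0]
contact_force: [0.3, -0.6, 0.0]
gripper_width: 1.003
grasp_force: 0.0
```

```bash
python3 - <<'E'
from h import *
s=manip.state(); print(s["time"],s["tool_pos"])
im,K,E=grab("wrist","w16"); t,K2,E2=grab("scene","s2")
cv2.imwrite("pics/fin.png",np.vstack([cv2.resize(im,(480,300)),cv2.resize(t[130:310,190:478],(480,300),interpolation=cv2.INTER_CUBIC)]))
E
```

```text
40.8 [0.436  0.0146 0.3939]
```

View pics/fin.png

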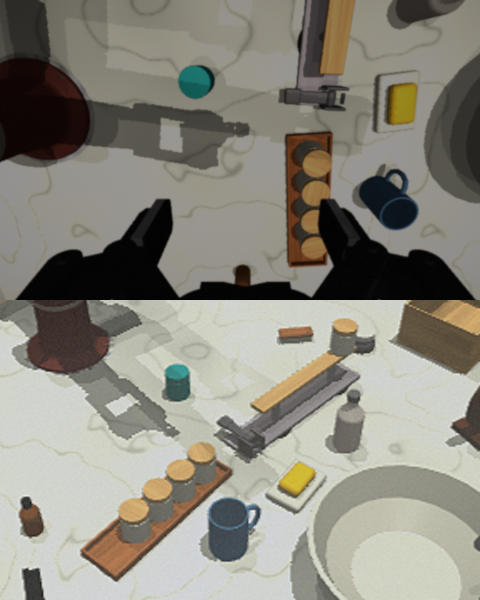

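The final view shows four canisters upright in the tray (scene crop (201,450) to (134,512)) and one upright on the ledge at (344,335). The lever is down at (240,432) and the other things look undisturbed, so I'm handing in.

```bash
python3 -c "
from plant import manip
print(manip.job_done())"
```

```text
the job is handed in; nothing more can be done
None
```

I locked the lever first, then stood one heavy canister (about 305 g) on the ledge and four lighter ones (about 190, 189, 171 and 266 g) in the tray; the 266 g one is within 30 g of the limit, and the job is handed in with no verdict returned.

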